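# Vent-set a screw cap for the autoclave

### The arm

A 7-joint arm with a two-finger parallel gripper is mounted at the origin on a cart in front of the work surface, level with it; the furniture and walls round the work are solid. World frame = base frame: x ahead of the robot, y to its left, z up, the work surface at z = 0. Lengths are in mm, angles in rad, forces in N, time in s.
With the tool pointing down it reaches from about 400 to 850 mm from the base axis. Payload 4.4 kg.
Tool frame: the origin (TCP) lies at the very end of the fingers, on their centre line; the grasp point (between the pads) lies robot.grip_depth behind it (robot.grip_depth is the distance from the TCP to the grasp point, in mm); z points along the fingers, y is the line along which they close (so a half turn about z gives the same grasp; the last joint's range is limited). The gripper opens to 94 mm and grips with 3 to 60 N. Pads are 16 mm wide; open, the fingers measure 119 mm over their backs; the gripper's body (75 mm by 177 mm) begins 78 mm behind the grasp point.
Start: joints at [-1.311, 0.628, 0.038, 1.517, -0.027, 0.996, -0.02], TCP at [208.019, 615.83, 205.478] pointing down, gripper open.
Joint ranges: [-3.06, 3.06], [-0.37, 2.12], [-1.25, 1.32], [0.18, 2.47], [-1.1, 4.24], [0.23, 1.98], [-2.94, 2.94]. Speed limits (rad/s): [2.57, 2.57, 3.14, 3.14, 3.14, 3.14, 3.14].

### API

Orientations are given as a unit quaternion [w, x, y, z].
In Python, from plant import robot gives the robot as it stands.
- The arm moves only by the tool play_rows, never from a script. Its arguments are lists of equal length, an entry for each row: "dp": the shift along the world's x, y, z scaled (see below), a list of three; "dr": the turn, a rotation vector about the world's x, y, z scaled (see below), a list of three; "claw": the opening, from -1 (shut) to 1 (fully open). A call has exactly 5 rows; each row shifts and turns the commanded pose from where the row before left it; what a row does not reach is not made up. The controller multiplies each number of a shift by 0.06 m and each number of a turn by 0.1 rad. A row lasts 1/8 s, in which the tool goes at most 62.5 mm and 10.7 degrees, less where a joint would pass 70% of its speed; a pose out of reach is approached as far as the arm can. A call with a number of a shift or a turn outside -1 to 1 is refused whole. A call with a gripper value outside its range is refused whole. The fingers move at their own pace and stop on an object; "grip_force" is the grip in N (left out, the last holds). Time passes only in rows, so rows that do not move let the fingers close, or fill a call up. It gives the time, the measured TCP pose, the force, the opening and the grip force at its end, in the units of the state.
- robot.get_obs(): the state, without advancing time (a new reading comes with each control period).
- robot.get_image(name): name is "scene" or "side" or "wrist"; returns a dict with "image" (400x640x3 uint8, red, green, blue), "depth" (400x640 float32, mm along the optical axis (not along the pixel's ray), 0 where there is no reading), "K" (3x3 intrinsics, pixels), "R" (3x3) and "t" (3): a world point X has camera coordinates R X + t. Camera axes: x right, y down, z forward; pixel columns grow to the right and rows downward; lengths in mm; the calibration is good to about 2 mm. The wrist camera is an equidistant fisheye: a pixel r from the principal point sees the ray r / f radians off the axis. A picture is of the moment at which its call begins.
- robot.finish_job(): hands the job in; it is judged then, once.
Trained networks look in a picture, given as the dict that the camera call returned (one of the last four; its "shot" number tells which), for a name from the list of things; names that differ only in an ending like _2 or _b are one class to them, and where a whole thing is asked for, a point or a joint stands for the part that bears it (a point fixed in the world has none). Each returns a list of dicts, best first, with "p" (0 to 1); they miss things now and then, are a little off and sometimes report something else, mostly with a low value. They report only what shows in the picture. A call takes as long as a camera call.
- robot.find_in(picture, thing): "rect" ([left, top, right, bottom] in pixels, round what is visible of it).
- robot.trace(picture, thing): "pixels" (400x640 bool, what is visible of it) and "rect" ([left, top, right, bottom] in pixels, round what is visible of it).
The state is a dict: "time": time; "qpos": joint angles; "joint_velocities": joint speeds; "joint_efforts": joint torques, N m; "ee_pos": TCP position; "ee_rot": TCP orientation; "contact_force": force on the tool from outside, world axes, zero at the start; "moment": the same for the moment, N m; "finger_gap": finger opening in mm; "grasp_force": force on a finger pad.
Only numpy, scipy, OpenCV 4.12 (cv2) and the standard library are available. Lean on these libraries where they do the work, as an engineer would, in place of code of your own. Each camera call takes 0.05 s, during which the arm holds its last target. There are 200 camera calls.

### The job

Get the last square bottle ready for the autoclave: carry it upright into the empty end pocket of the steel bottle rack, which keeps it from turning, then screw its ribbed cap clockwise all the way down until it bottoms out, and back it off a quarter turn so that the bottle can vent. Finish with the gripper still holding the cap at that setting (do not let go: it is about to be taped), with the bottle still fully down in its pocket and the other things on the bench left where they were.

Things in the scene. Friction and masses are not known exactly. Their poses are not given: they have to be found in the camera images.
- bottle: loose bottle to prepare, the only square one not in the rack: white plastic, about 0.2 kg, 50 x 50 mm in plan, flat upright sides from 5 to 68 mm above its foot (grasp these), then a round shoulder sloping in up to 83 mm and a neck with the screw cap. Stands on the bench beside the rack. Origin: centre of its foot; x, y square to its sides, z up. Fits the pocket at every quarter turn.
- cap: the bottle's round ribbed grey screw cap, 38 mm across, 22 mm high, already caught on the thread. Origin: centre of its underside, 88 mm above the bottle's foot when fully down, 3 mm higher per turn out (mid-height about 99 mm, top 110 to 112 mm above the foot); z up along the axis. A small raised pointer 9 mm long is moulded on its top along +x.
- cap_turn (a joint): angle of the cap relative to the bottle, rad: 0 = bottomed out (hard stop), growing anticlockwise seen from above (unscrewing); clockwise screws it down, 3 mm a turn. Starts 2.2 to 3.0 above the stop. Thread drag about 0.06 Nm, enough to spin the bottle along if nothing stops the bottle turning; stays where left. A quarter turn back from the stop reads 1.57.
- bottle_rack: steel bottle rack, fixed to the bench, 244 x 80 mm in plan: three square sheet sleeves in a row along its y axis, 78 mm between centres. Origin: centre of its underside at bench height, below the middle sleeve. The middle and -y sleeves hold finished bottles, the +y one is empty. Low wire loops, 38 mm high, stand 118 mm from the centre at both ends.
- free_pocket (a point): centre of the empty pocket's floor, 10 mm above the bench; x, y square to its walls, +y along the rack away from the finished bottles, z up. The pocket is 53 x 53 mm inside (1.5 mm play each side), walls 24 mm deep, then lips flared outward up to 43 mm above the bench: keep fingers more than 35 mm above the bottle's foot.
- done_bottle_1: finished bottle in the middle pocket, the same shape as the loose one with its cap on (about 111 mm high). Origin: centre of its foot. Leave it alone.
- done_bottle_2: finished bottle in the pocket at the rack's -y end, the same again. Leave it alone.
- small_blue_bottle: small round dark bottle, 54 mm in diameter, 95 mm high, loose on the bench; it may have changed places with the square one. Origin: centre of its foot. Leave it alone.
- waste_beaker: clear plastic beaker, 70 mm in diameter, 92 mm high, loose behind the work. Origin: centre of its foot. Leave it alone.
- tape_roll: roll of paper tape lying flat, 92 mm in diameter, 19 mm high, loose on the bench. Origin: centre of its underside. Leave it alone.

How it is judged:
By the outcome, as a careful person would: the job done as asked, in the order asked, and still so for the second after the job is handed in, while the arm keeps its last pose, push and grip.
It also fails if it takes over 58 s, if anything falls off the work surface, if the arm or the gripper's body presses on something with over 40 N, if the wrist force passes 120 N, or if a joint passes its speed limit or range.

## Working session

There is one attempt and no reset: what is moved stays moved. The work goes in short steps, Python scripts to look and compute and a tool call to move; the robot and the scene stay as the last step left them, time stands still between calls to the robot, and variables do not carry over. Pictures are saved under pics/ and viewed, at most 10 in all, crops included, and the job is handed in when it is done.

Besides the shell and the picture viewer there is one more tool, called after ">>>" in YAML: its name, and indented under it one key for each argument. play_rows: Moves the arm, as the interface text tells. Its arguments: {"type":"object","properties":{"dp":{"type":"array"},"dr":{"type":"array"},"claw":{"type":"array"},"grip_force":{"type":"number"}},"required":["dp","dr","claw"]}

```bash
ls; mkdir -p pics; python3 - <<'E'
from plant import robot
import cv2,numpy as np
print(robot.grip_depth, robot.get_obs())
for n in("scene","side"):
    p=robot.get_image(n); cv2.imwrite(f"pics/{n}0.png",p["image"][:,:,::-1])
    np.savez(f"{n}0.npz",**{k:p[k] for k in("image","depth","K","R","t")})
    print(n,p["K"].tolist(),p["R"].tolist(),p["t"].tolist())
    for th in("bottle","cap","bottle_rack","small_blue_bottle"):
        print(th,[(r["rect"],round(r["p"],2)) for r in robot.find_in(p,th)])
E
```

```text
pics
18.8 {'time': 0.0, 'qpos': array([-1.31083169,  0.62934215,  0.03843614,  1.51831624, -0.02701462,
        0.9962375 , -0.02000053]), 'joint_velocities': array([-1.88166368e-03,  9.84718580e-04,  4.72149970e-04, -2.55221888e-05,
       -1.18293199e-03,  2.25033538e-03, -8.36309287e-04]), 'joint_efforts': array([-1.42206354e-04, -5.49708545e+01,  1.14360083e+00, -1.86640352e+01,
       -5.21575240e-02,  2.35626876e-02,  1.45457084e-04]), 'ee_pos': array([207.78659363, 615.23789427, 204.57310136]), 'ee_rot': array([-1.41717000e-04,  1.62164266e-01,  9.86763373e-01, -8.81488206e-04]), 'contact_force': array([ 0.1192162 , -0.46612092,  0.01771545]), 'moment': array([-0.01780305, -0.0228465 ,  0.02500801]), 'grasp_force': 0.0, 'finger_gap': 93.84538410385764}
scene [[492.9661434579925, 0.0, 323.82941327612605], [0.0, 492.9661434579925, 202.9593059023393], [0.0, 0.0, 1.0]] [[0.8418191712594836, -0.5393376410494725, -0.021339912070733578], [-0.2869239764107696, -0.4136547471659362, -0.8640395719570474], [0.4571817085805472, 0.7334880088278715, -0.5029713970446985]] [-318.68940130267936
[... 218 characters left out ...]
.1, 247.9], 0.71)]
side [[399.2829993965395, 0.0, 310.4690894298745], [0.0, 399.2829993965395, 196.64486794148027], [0.0, 0.0, 1.0]] [[0.8743321311578572, -0.4852900308428781, -0.006075392125433027], [-0.18647123958757497, -0.3243495947975718, -0.927375769125614], [0.44807566462778636, 0.8119673185043651, -0.37408190607031244]] [-352.92802314609526, 223.65762650837294, 523.8406655291689]
bottle [([261.6, 156.5, 292.4, 207.8], 0.81)]
cap [([270.0, 155.1, 283.6, 167.0], 0.53)]
bottle_rack [([283.3, 220.4, 411.2, 296.3], 0.61)]
small_blue_bottle [([245.7, 185.2, 274.2, 229.2], 0.83), ([270.9, 155.8, 286.4, 167.3], 0.62), ([280.0, 219.2, 412.8, 296.8], 0.34), ([323.8, 203.4, 358.8, 253.5], 0.2)]
```

View pics/scene0.png

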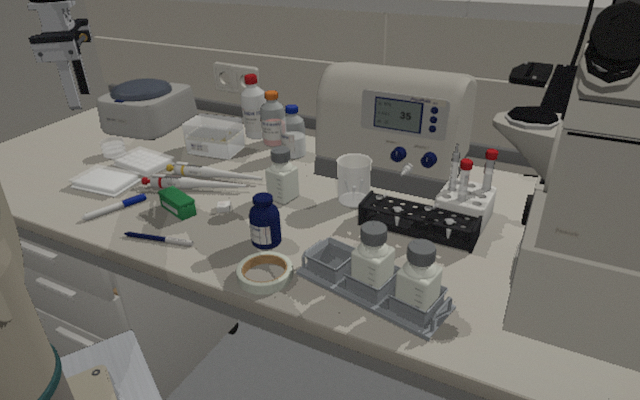

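View pics/side0.png

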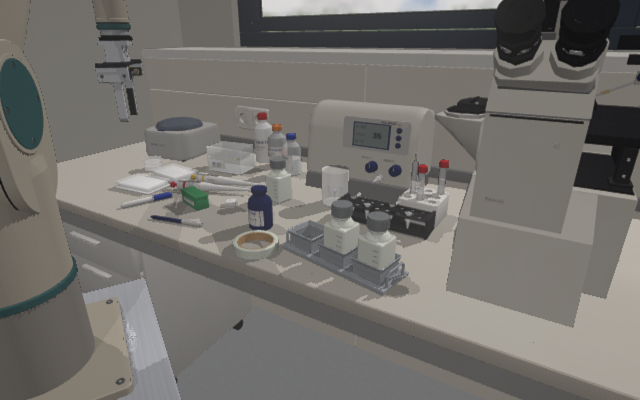

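The scene picture shows the loose square bottle at (282,180), the blue bottle at (265,222), the rack around (375,285) with its empty pocket at (328,258), and the beaker at (353,180). The side picture agrees. Next I'll measure these.

```bash
cat > h.py <<'E'
import numpy as np,cv2
def cloud(p,mask=None):
    d=p["depth"]; m=d>0
    if mask is not None: m&=mask
    v,u=np.nonzero(m); z=d[v,u]; K=p["K"]
    if p.get("fish"):
        a=(u-K[0,2])/K[0,0]; b=(v-K[1,2])/K[1,1]; r=np.hypot(a,b)+1e-9
        s=np.tan(r)/r; c=np.c_[a*s*z,b*s*z,z]
    else: c=np.c_[(u-K[0,2])/K[0,0]*z,(v-K[1,2])/K[1,1]*z,z]
    return (c-p["t"])@p["R"],np.c_[u,v]
def proj(p,X):
    c=np.atleast_2d(X)@p["R"].T+p["t"]; q=c@p["K"].T; return q[:,:2]/q[:,2:]
E
python3 - <<'E'
from plant import robot
from h import *
for n in("scene","side"):
    p=robot.get_image(n)
    for th in("bottle","cap","bottle_rack","small_blue_bottle","waste_beaker","tape_roll","done_bottle_1"):
        for r in robot.trace(p,th)[:2]:
            if r["p"]<.3: continue
            X,_=cloud(p,cv2.erode(r["pixels"].astype(np.uint8),np.ones((2,2)))>0)
            if len(X)<10: continue
            print(n,th,round(r["p"],2),len(X),np.median(X,0).round(),np.percentile(X,3,0).round(),np.percentile(X,97,0).round())
    X,_=cloud(p); np.save(n+"_c.npy",X)
    b=(abs(X[:,2])<6)&(X[:,0]>300)&(X[:,0]<800)&(abs(X[:,1])<300)
    print("bench",b.sum(),X[b].mean(0))
E
```

```text
scene bottle 0.63 1378 [504. 352.  58.] [486. 340.   8.] [539. 378. 112.]
scene cap 0.67 263 [508. 357. 106.] [495. 350.  92.] [527. 375. 113.]
scene bottle_rack 0.77 5079 [470.  11.  19.] [422. -91.   6.] [539. 133.  43.]
scene small_blue_bottle 0.63 1415 [403. 227.  55.] [385. 218.   7.] [430. 249.  96.]
scene small_blue_bottle 0.57 2015 [472.  14.  81.] [456.  -1.  40.] [506.  38. 122.]
scene waste_beaker 0.77 1503 [616. 258.  64.] [596. 245.  10.] [660. 309.  91.]
scene tape_roll 0.65 1376 [360. 146.  16.] [320. 111.   2.] [402. 194.  21.]
scene done_bottle_1 0.92 2023 [472.  13.  81.] [457.  -1.  40.] [506.  38. 122.]
scene done_bottle_1 0.7 2283 [495. -59.  82.] [481. -75.  39.] [530. -35. 122.]
bench 29266 [528.20064627 -27.80478879   0.96410489]
side bottle 0.57 855 [505. 351.  56.] [486. 339.  10.] [542. 374. 112.]
side cap 0.68 131 [509. 355. 106.] [495. 348.  95.] [528. 371. 113.]
side bottle_rack 0.95 3114 [469.   1.  20.] [421. -92.   7.] [543. 132.  43.]
side small_blue_bottle 0.8 866 [404. 224.  50.] [385. 217.   8.] [429. 241.  96.]
side tape_roll 0.93 885 [359. 137.  14.] [319. 110.   2.] [400. 191.  21.]
side done_bottle_1 0.55 1312 [472.  11.  79.] [456.  -2.  42.] [505.  36. 122.]
side done_bottle_1 0.55 1522 [495. -62.  79.] [480. -76.  41.] [530. -37. 122.]
bench 17039 [535.87909222 -77.01084967   1.20287575]
```

```bash
cat >> h.py <<'E'
from scipy.optimize import least_squares
def sq(P,c0,half,yaw0s=np.arange(0,90,10)):
    best=None
    def f(q):
        c,s=np.cos(q[2]),np.sin(q[2]); d=P-q[:2]
        x=abs(d@[c,s]);y=abs(d@[-s,c]); return np.maximum(x,y)-half
    for y in yaw0s:
        r=least_squares(f,[*c0,np.radians(y)],loss="soft_l1",f_scale=1.5)
        if best is None or r.cost<best.cost: best=r
    return best.x[:2].round(1),round(np.degrees(best.x[2])%90,1),round(float(np.median(abs(f(best.x)))),2)
def circ(P,c0,R):
    r=least_squares(lambda q:np.hypot(*(P-q).T)-R,c0,loss="soft_l1",f_scale=1.5); return r.x.round(1)
E
python3 - <<'E'
from h import *
for n in("scene","side"):
    X=np.load(n+"_c.npy")
    for nm,c,z0 in(("b",(512,366),0),("d1",(480,24),10),("d2",(505,-52),10)):
        d=np.hypot(*(X[:,:2]-c).T); lo=12 if nm=="b" else 48
        m=(d<48)&(X[:,2]>lo)&(X[:,2]<z0+64)
        k=(d<40)&(X[:,2]>z0+93)&(X[:,2]<z0+107)
        t=(d<30)&(X[:,2]>z0+109)
        print(n,nm,m.sum(),sq(X[m,:2],c,25),"cap",circ(X[k,:2],c,19),"top",X[t].mean(0).round(1),t.sum())
    # obstacles tall
    for zz in(100,150,200):
        m=(X[:,2]>zz)&(X[:,0]>250)&(X[:,0]<750)&(X[:,1]>-200)&(X[:,1]<700)
        H=np.unique((X[m,:2]//50*50).astype(int),axis=0,return_counts=True)
        print(zz,[(*a,int(b)) for a,b in zip(H[0].tolist(),H[1]) if b>8])
E
```

```text
scene b 714 (array([514. , 370.5]), np.float64(19.7), 0.78) cap [513.9 370. ] top [512.3 366.6 111.8] 134
scene d1 600 (array([484.9,  29. ]), np.float64(18.1), 0.48) cap [484.6  28.8] top [483.3  26.5 121.4] 313
scene d2 658 (array([509.4, -45.1]), np.float64(18.1), 0.47) cap [509.2 -45.4] top [507.4 -47.3 121.5] 380
100 [(250, 650, 181), (450, -100, 169), (450, -50, 136), (450, 0, 589), (450, 350, 49), (500, -200, 290), (500, -100, 227), (500, -50, 165), (500, 0, 9), (500, 350, 167), (550, -200, 1222), (550, -150, 21), (550, 650, 19), (600, -200, 10850), (600, -150, 3805), (600, -100, 1169), (600, -50, 44), (600, 350, 15), (600, 400, 493), (600, 500, 135), (600, 550, 26), (600, 600, 238), (600, 650, 195), (650, -150, 258), (650, -100, 290), (650, 300, 831), (650, 350, 1511), (650, 400, 580), (650, 450, 20), (650, 500, 10), (650, 600, 16), (700, -100, 35), (700, -50, 22), (700, 50, 248), (700, 100, 171), (700, 150, 29), (700, 200, 741), (700, 250, 1664), (700, 300, 905), (700, 350, 327), (700, 400, 137), (700, 450, 25), (700, 600, 627), (700, 650, 1852)]
150 [(250, 650, 181), (500, 
[... 1731 characters left out ...]
476), (700, 650, 1163)]
150 [(250, 650, 84), (500, -200, 109), (550, -200, 815), (600, -200, 6275), (600, -150, 1608), (600, -100, 559), (600, 400, 127), (650, -150, 48), (650, -100, 74), (650, 300, 263), (650, 350, 572), (650, 400, 280), (650, 650, 9), (700, 200, 245), (700, 250, 611), (700, 300, 395), (700, 350, 149), (700, 400, 42), (700, 600, 405), (700, 650, 954)]
200 [(250, 650, 84), (500, -200, 109), (550, -200, 815), (600, -200, 4951), (600, -150, 1424), (600, -100, 559), (650, -150, 10), (650, -100, 26), (650, 300, 32), (650, 350, 196), (650, 400, 209), (650, 650, 9), (700, 200, 29), (700, 250, 184), (700, 300, 272), (700, 350, 149), (700, 400, 42), (700, 600, 324), (700, 650, 734)]
```

>>> play_rows:
  dp:
    - [0.51,-0.41,0]
    - [0.51,-0.41,0]
    - [0.51,-0.41,0]
    - [0.51,-0.41,0]
    - [0.51,-0.41,0]
  dr:
    - [0,0,0.675]
    - [0,0,0.675]
    - [0,0,0.675]
    - [0,0,0.675]
    - [0,0,0.675]
  claw: [1,1,1,1,1]
  grip_force: 30

```text
time: 1.92
ee_pos: [362.1, 492.0, 205.6]
ee_rot: [0.0, -0.007, 1.0, 0.0]
contact_force: [-0.0, 0.2, 0.0]
finger_gap: 94.1
grasp_force: 0.0
```

>>> play_rows:
  dp:
    - [0.51,-0.41,0]
    - [0.51,-0.41,0]
    - [0.51,-0.41,0]
    - [0.51,-0.41,0]
    - [0.51,-0.41,-0.5]
  dr:
    - [0,0,0.675]
    - [0,0,0.675]
    - [0,0,0.675]
    - [0,0,0.675]
    - [0,0,0.675]
  claw: [1,1,1,1,1]

```text
time: 2.55
ee_pos: [516.8, 370.3, 177.5]
ee_rot: [0.003, -0.175, 0.985, 0.001]
contact_force: [0.2, -0.3, 0.3]
finger_gap: 93.9
grasp_force: 0.0
```

>>> play_rows:
  dp:
    - [-0.05,0,-0.5]
    - [0,0,-0.5]
    - [0,0,-0.5]
    - [0,0,-0.5]
    - [0,0,-0.29]
  dr:
    - [0,0,-0.09]
    - [0,0,0]
    - [0,0,0]
    - [0,0,0]
    - [0,0,0]
  claw: [1,1,1,1,1]

```text
time: 3.18
ee_pos: [510.5, 369.3, 36.6]
ee_rot: [-0.001, -0.169, 0.986, -0.0]
contact_force: [1.3, -0.2, -0.1]
finger_gap: 94.4
grasp_force: 0.0
```

>>> play_rows:
  dp:
    - [0,0,0]
    - [0,0,0]
    - [0,0,0]
    - [0,0,0]
    - [0,0,0]
  dr:
    - [0,0,0]
    - [0,0,0]
    - [0,0,0]
    - [0,0,0]
    - [0,0,0]
  claw: [1,0,-0.2,-0.3,-0.3]

```text
time: 3.8
ee_pos: [511.2, 370.0, 38.5]
ee_rot: [0.0, -0.169, 0.986, 0.0]
contact_force: [0.3, 0.3, -0.1]
finger_gap: 57.3
grasp_force: 0.0
```

>>> play_rows:
  dp:
    - [0.03,0,0.03]
    - [0,0,0]
    - [0,0,0]
    - [0,0,0]
    - [0,0,0]
  dr:
    - [0,0,0]
    - [0,0,0]
    - [0,0,0]
    - [0,0,0]
    - [0,0,0]
  claw: [-0.2,-1,-1,-1,-1]

```text
time: 4.42
ee_pos: [512.7, 369.8, 39.8]
ee_rot: [-0.0, -0.169, 0.986, -0.0]
contact_force: [-0.4, -0.8, -3.3]
finger_gap: 50.2
grasp_force: 30.0
```

>>> play_rows:
  dp:
    - [0,0,0.2]
    - [0,0,0.3]
    - [0,0,0.5]
    - [0,0,0.5]
    - [0,0,0]
  dr:
    - [0,0,0]
    - [0,0,0]
    - [0,0,0]
    - [0,0,0]
    - [0,0,0]
  claw: [-1,-1,-1,-1,-1]

```text
time: 5.05
ee_pos: [514.8, 371.4, 133.6]
ee_rot: [0.003, -0.169, 0.986, 0.002]
contact_force: [-0.0, 0.1, -2.7]
finger_gap: 49.9
grasp_force: 30.0
```

>>> play_rows:
  dp:
    - [-0.18,-0.89,0]
    - [-0.18,-0.89,0]
    - [-0.18,-0.89,0]
    - [-0.18,-0.89,0]
    - [-0.17,-0.9,0]
  dr:
    - [0,0,-0.04]
    - [0,0,-0.04]
    - [0,0,-0.04]
    - [0,0,-0.04]
    - [0,0,-0.04]
  claw: [-1,-1,-1,-1,-1]

```text
time: 5.68
ee_pos: [458.5, 100.4, 129.5]
ee_rot: [-0.0, -0.159, 0.987, -0.0]
contact_force: [0.7, -0.5, -1.6]
finger_gap: 49.9
grasp_force: 30.0
```

>>> play_rows:
  dp:
    - [0,0,-0.4]
    - [0,0,0]
    - [0,0,0]
    - [0,0,0]
    - [0,0,0]
  dr:
    - [0,0,0]
    - [0,0,0]
    - [0,0,0]
    - [0,0,0]
    - [0,0,0]
  claw: [-1,-1,-1,-1,-1]

```text
time: 6.3
ee_pos: [459.7, 102.9, 106.3]
ee_rot: [0.0, -0.16, 0.987, 0.0]
contact_force: [0.0, -0.2, -2.9]
finger_gap: 50.1
grasp_force: 30.0
```

```bash
cat > m.py <<'E'
from plant import robot
from h import *
import sys
o=robot.get_obs(); print(o["ee_pos"].round(1),o["qpos"].round(2),o["contact_force"].round(1))
z0=o["ee_pos"][2]-40
for n in("scene","side"):
    p=robot.get_image(n); X,_=cloud(p); np.savez(n+"1.npz",**{k:p[k] for k in("image","depth","K","R","t")})
    cv2.imwrite(f"pics/{n}{sys.argv[1]}.png",p["image"][:,:,::-1])
    for nm,c,lo,hi in(("b",(460,102),z0+8,z0+32),("cap",0,0,0),("d1",(484.5,28),48,74),("d2",(509,-46),48,74)):
        if nm=="cap": continue
        d=np.hypot(*(X[:,:2]-c).T); m=(d<42)&(X[:,2]>lo)&(X[:,2]<hi)
        if m.sum()>30: print(n,nm,m.sum(),sq(X[m,:2],c,25,[15,20]))
E
python3 m.py 1
```

```text
[459.7 102.9 106.3] [-0.18  0.54 -0.14  2.1   0.15  0.51  1.46] [ 0.  -0.2 -2.9]
scene b 538 (array([461.5, 104. ]), np.float64(18.4), 0.53)
scene d1 599 (array([484.8,  29. ]), np.float64(18.3), 0.47)
scene d2 657 (array([509.5, -45.1]), np.float64(18.2), 0.49)
side b 381 (array([460.8, 102.8]), np.float64(18.8), 0.55)
side d1 439 (array([484.1,  28. ]), np.float64(18.5), 0.55)
side d2 506 (array([508.9, -46.1]), np.float64(18.2), 0.45)
```

>>> play_rows:
  dp:
    - [-0.023,-0.013,0]
    - [0,0,-0.2]
    - [0,0,-0.2]
    - [0,0,-0.15]
    - [0,0,-0.1]
  dr:
    - [0,0,-0.06]
    - [0,0,0]
    - [0,0,0]
    - [0,0,0]
    - [0,0,0]
  claw: [-1,-1,-1,-1,-1]

```text
time: 7.02
ee_pos: [457.6, 101.4, 65.9]
ee_rot: [-0.001, -0.156, 0.988, -0.0]
contact_force: [0.0, 0.1, -2.7]
finger_gap: 49.9
grasp_force: 30.0
```

>>> play_rows:
  dp:
    - [0,0,-0.07]
    - [0,0,-0.07]
    - [0,0,-0.05]
    - [0,0,-0.03]
    - [0,0,0]
  dr:
    - [0,0,0]
    - [0,0,0]
    - [0,0,0]
    - [0,0,0]
    - [0,0,0]
  claw: [-1,-1,-1,-1,-1]

```text
time: 7.65
ee_pos: [458.1, 101.5, 53.7]
ee_rot: [0.0, -0.156, 0.988, 0.0]
contact_force: [-0.0, 1.0, -2.1]
finger_gap: 50.0
grasp_force: 30.0
```

>>> play_rows:
  dp:
    - [0,0,-0.03]
    - [0,0,-0.03]
    - [0,0,-0.02]
    - [0,0,0]
    - [0,0,0]
  dr:
    - [0,0,0]
    - [0,0,0]
    - [0,0,0]
    - [0,0,0]
    - [0,0,0]
  claw: [-1,-1,-1,-1,-1]

```text
time: 8.28
ee_pos: [458.1, 101.5, 49.3]
ee_rot: [0.0, -0.156, 0.988, -0.0]
contact_force: [-2.7, -0.8, 6.1]
finger_gap: 50.3
grasp_force: 30.0
```

```bash
python3 m.py 2; python3 - <<'E'
import numpy as np,cv2
a=cv2.imread("pics/scene2.png")[200:350,260:480]; cv2.imwrite("pics/c2.png",cv2.resize(a,None,fx=3.5,fy=3.5))
E
```

```text
[458.1 101.5  49.3] [-0.21  0.64 -0.1   2.14  0.18  0.36  1.43] [-2.7 -0.8  6.1]
scene b 534 (array([457.2,  98.7]), np.float64(17.7), 1.13)
scene d1 631 (array([484.7,  29.2]), np.float64(18.3), 0.59)
scene d2 654 (array([509.4, -45.1]), np.float64(18.0), 0.43)
side b 314 (array([456.6,  97.4]), np.float64(17.4), 0.83)
side d1 465 (array([484.1,  28.2]), np.float64(18.0), 0.56)
side d2 509 (array([508.9, -46.1]), np.float64(18.3), 0.51)
```

View pics/c2.png

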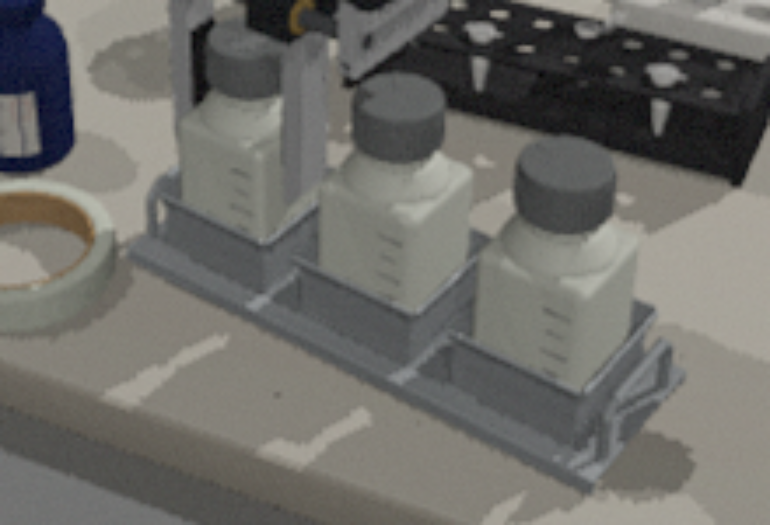

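The crop shows the bottle held at about (240,150), down in the end pocket with the finished bottles untouched. The vertical force shows it has reached the floor. I'll release partway and lift to cap height.

>>> play_rows:
  dp:
    - [0,0,0.02]
    - [0,0,0]
    - [0,0,0]
    - [0,0,0]
    - [0,0,0]
  dr:
    - [0,0,0]
    - [0,0,0]
    - [0,0,0]
    - [0,0,0]
    - [0,0,0]
  claw: [0.3,0.3,0.3,0.3,0.3]

```text
time: 9.0
ee_pos: [458.0, 101.5, 50.0]
ee_rot: [-0.0, -0.156, 0.988, 0.0]
contact_force: [0.4, 1.0, -0.5]
finger_gap: 61.2
grasp_force: 0.0
```

>>> play_rows:
  dp:
    - [0,0,0.2]
    - [0,0,0.25]
    - [0,0,0.25]
    - [0,0,0.02]
    - [0,0,0]
  dr:
    - [0,0,0]
    - [0,0,0]
    - [0,0,0]
    - [0,0,0]
    - [0,0,0]
  claw: [0.3,0.3,0.3,0.3,0.3]

```text
time: 9.62
ee_pos: [458.1, 101.4, 93.4]
ee_rot: [0.0, -0.156, 0.988, -0.0]
contact_force: [-0.9, -0.4, -0.3]
finger_gap: 61.3
grasp_force: 0.0
```

```bash
cat > n.py <<'E'
from plant import robot
from h import *
import sys
o=robot.get_obs(); print(o["ee_pos"].round(1),o["qpos"].round(2),o["contact_force"].round(1),o["moment"].round(3),o["finger_gap"])
for n in("scene","side"):
    p=robot.get_image(n); X,_=cloud(p)
    cv2.imwrite(f"pics/{n}{sys.argv[1]}.png",p["image"][:,:,::-1])
    for nm,c in(("b",(459,101)),("d1",(484.5,28)),("d2",(509,-46))):
        d=np.hypot(*(X[:,:2]-c).T); m=(d<42)&(X[:,2]>48)&(X[:,2]<74)
        k=(d<24)&(X[:,2]>103)&(X[:,2]<116); t=(d<17)&(X[:,2]>116)
        s=(d<25)&(X[:,2]>80)
        print(n,nm,m.sum(),sq(X[m,:2],c,25,[15,20]),circ(X[k,:2],c,19),np.median(X[t,2]).round(1))
E
python3 n.py 3
```

```text
[458.1 101.4  93.4] [-0.18  0.56 -0.13  2.11  0.16  0.48  1.45] [-0.9 -0.4 -0.3] [0.072 0.033 0.033] 61.340762452777255
scene b 559 (array([459.8, 102.4]), np.float64(18.0), 0.52) [459.9 101.9] 122.0
scene d1 600 (array([484.8,  28.9]), np.float64(18.5), 0.47) [484.6  28.7] 204.9
scene d2 657 (array([509.5, -45.1]), np.float64(18.4), 0.46) [509.2 -45.4] 121.6
side b 385 (array([459.2, 101.2]), np.float64(17.9), 0.66) [458.5 101.1] 122.7
side d1 431 (array([484.1,  27.8]), np.float64(18.7), 0.53) [483.8  27.7] 208.1
side d2 510 (array([508.8, -46.1]), np.float64(18.7), 0.48) [508.6 -46.3] 122.1
```

```bash
python3 - <<'E'
from plant import robot
from h import *
p=robot.get_image("wrist"); p["fish"]=1
np.savez("w0.npz",**{k:p[k] for k in("image","depth","K","R","t")})
print(p["K"].tolist(),(-p["R"].T@p["t"]).round(1),p["R"].round(3).tolist())
for th in("cap","bottle"): print(th,[(r["rect"],round(r["p"],2)) for r in robot.find_in(p,th)])
X,uv=cloud(p)
c=np.array([459.5,101.8]); d=np.hypot(*(X[:,:2]-c).T)
k=(d<26)&(X[:,2]>103)&(X[:,2]<117); t=(d<22)&(X[:,2]>117)&(X[:,2]<127)
print(k.sum(),t.sum(), X[t].mean(0) if t.sum() else 0, X[t][:,2].min() if t.sum() else 0, circ(X[k,:2],c,19) if k.sum()>5 else 0)
if t.sum()>20: print(cv2.minEnclosingCircle(X[t][:,:2].astype(np.float32)))
cv2.imwrite("pics/w0.png",p["image"][:,:,::-1])
E
```

```text
[[309.70691628693146, 0.0, 318.27465726592277], [0.0, 309.70691628693146, 203.32520471138324], [0.0, 0.0, 1.0]] [380.8  76.  272.1] [[-0.31, 0.951, -0.0], [0.913, 0.298, 0.277], [0.264, 0.085, -0.961]]
cap [([284.0, 227.6, 351.3, 297.5], 0.62)]
bottle [([279.8, 188.2, 356.7, 298.4], 0.91)]
617 3218 [458.12634154 100.78222307 120.88205763] 117.01570649286352 [459.7 101.4]
((459.3841552734375, 101.48268127441406), 19.381685256958008)
```

View pics/w0.png

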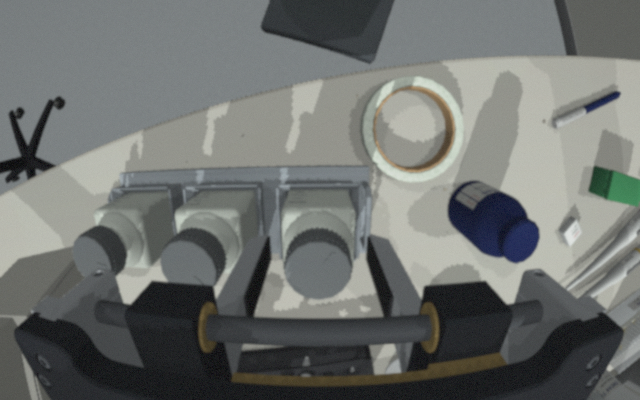

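The wrist picture shows the cap at (318,262), centred between the fingers at about x=265 and x=385, and its depth agrees with the other cameras. I'll shift 1.3 mm and grip the cap.

>>> play_rows:
  dp:
    - [0.022,0.004,0]
    - [0,0,0]
    - [0,0,0]
    - [0,0,0]
    - [0,0,0]
  dr:
    - [0,0,0]
    - [0,0,0]
    - [0,0,0]
    - [0,0,0]
    - [0,0,0]
  claw: [0,-1,-1,-1,-1]
  grip_force: 30

```text
time: 10.5
ee_pos: [459.3, 101.6, 93.3]
ee_rot: [-0.0, -0.156, 0.988, -0.0]
contact_force: [0.2, 0.7, -0.6]
finger_gap: 37.1
grasp_force: 30.0
```

>>> play_rows:
  dp:
    - [0,0,0]
    - [0,0,0]
    - [0,0,0]
    - [0,0,0]
    - [0,0,0]
  dr:
    - [0,0,0]
    - [0,0,0]
    - [0,0,-0.3]
    - [0,0,-0.5]
    - [0,0,-0.7]
  claw: [-1,-1,-1,-1,-1]

```text
time: 11.12
ee_pos: [459.4, 101.7, 93.3]
ee_rot: [-0.0, -0.08, 0.997, 0.0]
contact_force: [0.5, -0.6, -1.4]
finger_gap: 36.8
grasp_force: 30.0
```

```bash
cat > o.py <<'E'
from plant import robot
import numpy as np
from scipy.spatial.transform import Rotation as R
o=robot.get_obs(); w=o["ee_rot"]; y=R.from_quat([*w[1:],w[0]]).apply([0,1,0])
print(o["time"].round(2),o["ee_pos"].round(1),"yaw",np.arctan2(y[1],y[0]).round(3),"q7",o["qpos"][6].round(3),"F",o["contact_force"].round(1),"M",o["moment"].round(3),round(o["finger_gap"],1))
E
python3 o.py
```

```text
Traceback (most recent call last):
  File "o.py", line 5, in <module>
    print(o["time"].round(2),o["ee_pos"].round(1),"yaw",np.arctan2(y[1],y[0]).round(3),"q7",o["qpos"][6].round(3),"F",o["contact_force"].round(1),"M",o["moment"].round(3),round(o["finger_gap"],1))
          ^^^^^^^^^^^^^^^
AttributeError: 'float' object has no attribute 'round'
```

>>> play_rows:
  dp:
    - [0,0,-0.001]
    - [0,0,-0.001]
    - [0,0,-0.001]
    - [0,0,-0.001]
    - [0,0,-0.001]
  dr:
    - [0,0,-1]
    - [0,0,-1]
    - [0,0,-1]
    - [0,0,-1]
    - [0,0,-1]
  claw: [-1,-1,-1,-1,-1]

```text
time: 11.75
ee_pos: [459.4, 101.9, 93.0]
ee_rot: [0.0, 0.169, 0.986, 0.0]
contact_force: [-1.2, 0.3, -1.2]
finger_gap: 37.1
grasp_force: 30.0
```

>>> play_rows:
  dp:
    - [0,0,-0.001]
    - [0,0,-0.001]
    - [0,0,-0.001]
    - [0,0,-0.001]
    - [0,0,-0.001]
  dr:
    - [0,0,-1]
    - [0,0,-1]
    - [0,0,-1]
    - [0,0,-1]
    - [0,0,-1]
  claw: [-1,-1,-1,-1,-1]

```text
time: 12.38
ee_pos: [459.6, 102.1, 92.7]
ee_rot: [0.0, 0.408, 0.913, 0.0]
contact_force: [0.3, 1.0, -1.2]
finger_gap: 36.8
grasp_force: 30.0
```

```bash
sed -i 's/o\["time"\].round(2)/round(o["time"],2)/' o.py; python3 o.py
```

```text
12.38 [459.6 102.1  92.7] yaw 0.73 q7 0.678 F [ 0.3  1.  -1.2] M [ 0.085 -0.067 -0.013] 36.8
```

>>> play_rows:
  dp:
    - [0,0,-0.001]
    - [0,0,-0.001]
    - [0,0,-0.001]
    - [0,0,-0.001]
    - [0,0,-0.001]
  dr:
    - [0,0,-1]
    - [0,0,-1]
    - [0,0,-1]
    - [0,0,-1]
    - [0,0,-1]
  claw: [-1,-1,-1,-1,-1]

```text
time: 13.0
ee_pos: [459.8, 102.2, 92.5]
ee_rot: [0.0, 0.621, 0.784, 0.0]
contact_force: [1.1, -0.4, -1.2]
finger_gap: 36.9
grasp_force: 30.0
```

```bash
python3 o.py
```

```text
13.0 [459.8 102.2  92.5] yaw 0.231 q7 0.345 F [ 1.1 -0.4 -1.2] M [ 0.069 -0.09   0.058] 36.9
```

>>> play_rows:
  dp:
    - [0,0,-0.001]
    - [0,0,-0.001]
    - [0,0,-0.001]
    - [0,0,-0.001]
    - [0,0,-0.001]
  dr:
    - [0,0,-1]
    - [0,0,-1]
    - [0,0,-1]
    - [0,0,-1]
    - [0,0,-0.6]
  claw: [-1,-1,-1,-1,-1]

```text
time: 13.62
ee_pos: [459.9, 102.2, 92.3]
ee_rot: [0.0, 0.783, 0.622, 0.001]
contact_force: [1.0, 0.6, -0.6]
finger_gap: 36.9
grasp_force: 30.0
```

```bash
python3 o.py
```

```text
13.62 [459.9 102.2  92.3] yaw -0.228 q7 0.035 F [ 1.   0.6 -0.6] M [ 0.023 -0.076  0.085] 36.9
```

>>> play_rows:
  dp:
    - [0,0,0]
    - [0,0,-0.001]
    - [0,0,0]
    - [0,0,-0.001]
    - [0,0,0]
  dr:
    - [0,0,-0.4]
    - [0,0,-0.4]
    - [0,0,-0.4]
    - [0,0,-0.4]
    - [0,0,-0.4]
  claw: [-1,-1,-1,-1,-1]

```text
time: 14.25
ee_pos: [459.8, 101.9, 92.1]
ee_rot: [0.0, 0.841, 0.541, 0.0]
contact_force: [1.6, 1.2, 1.4]
finger_gap: 37.4
grasp_force: 30.0
```

```bash
python3 o.py
```

```text
14.25 [459.8 101.9  92.1] yaw -0.428 q7 -0.102 F [1.6 1.2 1.4] M [ 0.262 -0.376  0.074] 37.4
```

>>> play_rows:
  dp:
    - [0,0,0]
    - [0,0,-0.001]
    - [0,0,0]
    - [0,0,-0.001]
    - [0,0,0]
  dr:
    - [0,0,-0.4]
    - [0,0,-0.4]
    - [0,0,-0.4]
    - [0,0,-0.3]
    - [0,0,0]
  claw: [-1,-1,-1,-1,-1]

```text
time: 14.88
ee_pos: [459.6, 101.7, 91.9]
ee_rot: [0.0, 0.879, 0.477, 0.0]
contact_force: [2.4, 2.2, 3.5]
finger_gap: 37.4
grasp_force: 30.0
```

```bash
python3 o.py
```

```text
14.88 [459.6 101.7  91.9] yaw -0.575 q7 -0.205 F [2.4 2.2 3.5] M [ 0.446 -0.534  0.096] 37.4
```

>>> play_rows:
  dp:
    - [0,0,0]
    - [0,0,-0.001]
    - [0,0,0]
    - [0,0,-0.001]
    - [0,0,0]
  dr:
    - [0,0,-0.4]
    - [0,0,-0.4]
    - [0,0,-0.4]
    - [0,0,-0.3]
    - [0,0,0]
  claw: [-1,-1,-1,-1,-1]

```text
time: 15.5
ee_pos: [459.7, 101.8, 91.8]
ee_rot: [0.0, 0.912, 0.411, 0.0]
contact_force: [3.3, 3.4, 3.8]
finger_gap: 36.9
grasp_force: 30.0
```

```bash
python3 o.py
```

```text
15.5 [459.7 101.8  91.8] yaw -0.724 q7 -0.31 F [3.3 3.4 3.8] M [ 0.376 -0.696  0.372] 36.9
```

>>> play_rows:
  dp:
    - [0,0,0]
    - [0,0,0]
    - [0,0,0]
    - [0,0,0]
    - [0,0,0]
  dr:
    - [0,0,-0.2]
    - [0,0,-0.2]
    - [0,0,0]
    - [0,0,0]
    - [0,0,0]
  claw: [-1,-1,-1,-1,-1]

```text
time: 16.12
ee_pos: [459.8, 102.0, 91.8]
ee_rot: [0.0, 0.92, 0.393, 0.0]
contact_force: [4.8, 2.8, 3.6]
finger_gap: 36.9
grasp_force: 30.0
```

```bash
python3 o.py
```

```text
16.12 [459.8 102.   91.8] yaw -0.764 q7 -0.338 F [4.8 2.8 3.6] M [ 0.678 -0.952  0.74 ] 36.9
```

```bash
cat > y.py <<'E'
from plant import robot
from h import *
import sys
for n in("scene","side"):
    Xs=[]
    for i in range(5): p=robot.get_image(n); Xs.append(cloud(p)[0])
    X=np.concatenate(Xs); cv2.imwrite(f"pics/{n}_{sys.argv[1]}.png",p["image"][:,:,::-1])
    for nm,c in(("b",(459,101)),("d1",(484.5,28)),("d2",(509,-46))):
        d=np.hypot(*(X[:,:2]-c).T); m=(d<42)&(X[:,2]>48)&(X[:,2]<74)
        r=sq(X[m,:2],c,25,[15,20])
        t=(d<17)&(X[:,2]>112)&(X[:,2]<126)
        print(n,nm,m.sum(),r,np.median(X[t,2]).round(2))
E
python3 y.py stop; python3 o.py
```

```text
scene b 2839 (array([459.9, 102.7]), np.float64(14.6), 0.53) 120.64
scene d1 2998 (array([484.8,  28.9]), np.float64(18.3), 0.49) 121.58
scene d2 3243 (array([509.4, -45.1]), np.float64(18.2), 0.46) 121.65
side b 1896 (array([459.3, 101.6]), np.float64(14.5), 0.58) 121.27
side d1 2202 (array([484.2,  27.9]), np.float64(18.6), 0.54) 122.16
side d2 2520 (array([508.8, -46.1]), np.float64(18.4), 0.5) 122.14
16.62 [459.9 102.   91.8] yaw -0.764 q7 -0.338 F [4.4 3.  4.3] M [ 0.647 -0.945  0.734] 36.9
```

>>> play_rows:
  dp:
    - [0,0,0]
    - [0,0,0]
    - [0,0,0]
    - [0,0,0]
    - [0,0,0]
  dr:
    - [0,0,0.35]
    - [0,0,0.35]
    - [0,0,0]
    - [0,0,0]
    - [0,0,0]
  claw: [-1,-1,-1,-1,-1]

```text
time: 17.25
ee_pos: [459.1, 101.7, 91.8]
ee_rot: [-0.0, 0.906, 0.423, -0.0]
contact_force: [3.5, 2.2, 7.2]
finger_gap: 37.3
grasp_force: 30.0
```

```bash
python3 y.py un; python3 o.py
```

```text
scene b 2747 (array([459.3, 102.6]), np.float64(15.8), 0.52) 120.72
scene d1 3014 (array([484.8,  28.9]), np.float64(18.4), 0.48) 121.62
scene d2 3288 (array([509.4, -45.1]), np.float64(18.2), 0.46) 121.62
side b 1946 (array([458.6, 101.6]), np.float64(15.7), 0.58) 121.35
side d1 2204 (array([484.1,  27.9]), np.float64(18.3), 0.52) 122.15
side d2 2528 (array([508.8, -46.1]), np.float64(18.1), 0.51) 122.13
17.75 [459.1 101.7  91.8] yaw -0.697 q7 -0.29 F [3.8 2.3 5.9] M [ 0.673 -0.714  0.018] 37.4
```

>>> play_rows:
  dp:
    - [0,0,0]
    - [0,0,0.001]
    - [0,0,0.001]
    - [0,0,0.001]
    - [0,0,0.001]
  dr:
    - [0,0,0.8]
    - [0,0,1]
    - [0,0,1]
    - [0,0,1]
    - [0,0,1]
  claw: [-1,-1,-1,-1,-1]

```text
time: 18.38
ee_pos: [458.5, 101.8, 92.0]
ee_rot: [-0.001, 0.778, 0.628, -0.0]
contact_force: [2.3, 3.3, 5.6]
finger_gap: 37.0
grasp_force: 30.0
```

>>> play_rows:
  dp:
    - [0,0,0]
    - [0,0,0.001]
    - [0,0,0.001]
    - [0,0,0.001]
    - [0,0,0.001]
  dr:
    - [0,0,1]
    - [0,0,1]
    - [0,0,1]
    - [0,0,1]
    - [0,0,1]
  claw: [-1,-1,-1,-1,-1]

```text
time: 19.0
ee_pos: [458.5, 101.9, 92.2]
ee_rot: [-0.001, 0.599, 0.801, -0.0]
contact_force: [2.1, 3.8, 6.3]
finger_gap: 36.9
grasp_force: 30.0
```

>>> play_rows:
  dp:
    - [0,0,0]
    - [0,0,0.001]
    - [0,0,0.001]
    - [0,0,0]
    - [0,0,0]
  dr:
    - [0,0,1]
    - [0,0,1]
    - [0,0,1]
    - [0,0,1]
    - [0,0,0.5]
  claw: [-1,-1,-1,-1,-1]

```text
time: 19.62
ee_pos: [458.5, 102.0, 92.3]
ee_rot: [-0.001, 0.405, 0.914, 0.0]
contact_force: [2.2, 3.9, 7.5]
finger_gap: 37.1
grasp_force: 30.0
```

```bash
python3 y.py b1; python3 o.py
```

```text
scene b 2828 (array([458.7, 102.8]), np.float64(18.9), 0.52) 121.16
scene d1 3002 (array([484.8,  28.9]), np.float64(18.4), 0.5) 121.62
scene d2 3285 (array([509.4, -45.1]), np.float64(18.3), 0.45) 121.62
side b 1965 (array([458.2, 101.7]), np.float64(19.0), 0.56) 121.77
side d1 2210 (array([484.1,  28. ]), np.float64(18.2), 0.54) 122.12
side d2 2524 (array([508.8, -46.1]), np.float64(18.3), 0.5) 122.13
20.12 [458.5 102.   92.3] yaw 0.734 q7 0.683 F [1.  4.1 6. ] M [ 0.88  -0.443 -0.002] 37.0
```

>>> play_rows:
  dp:
    - [0,0,0.001]
    - [0,0,0]
    - [0,0,0]
    - [0,0,0]
    - [0,0,0]
  dr:
    - [0,0,0.7]
    - [0,0,0.7]
    - [0,0,0.3]
    - [0,0,0]
    - [0,0,0]
  claw: [-1,-1,-1,-1,-1]

```text
time: 20.75
ee_pos: [458.4, 102.0, 92.4]
ee_rot: [-0.001, 0.327, 0.945, 0.0]
contact_force: [1.8, 3.8, 6.3]
finger_gap: 37.2
grasp_force: 30.0
```

```bash
python3 y.py b2; python3 o.py; python3 - <<'E'
from plant import robot
from h import *
ims=[]
for i in range(4):
    p=robot.get_image("wrist"); ims.append(p["image"].astype(float))
p["fish"]=1
np.savez("w1.npz",im=np.mean(ims,0),**{k:p[k] for k in("depth","K","R","t")})
# rectify the plane z=122 (top-down, world axes): 10 px/mm, and z=50 plane
def top(z,cx,cy,h,s):
    n=int(2*h*s); a=(np.arange(n)/s-h)
    gx,gy=np.meshgrid(cx+a,cy-a)   # image right=+x, up=+y
    c=np.stack([gx,gy,np.full_like(gx,z)],-1)@p["R"].T+p["t"]
    r=np.hypot(c[...,0],c[...,1]); th=np.arctan2(r,c[...,2])*p["K"][0,0]/r
    return cv2.remap(np.mean(ims,0).astype(np.float32),(c[...,0]*th+p["K"][0,2]).astype(np.float32),(c[...,1]*th+p["K"][1,2]).astype(np.float32),cv2.INTER_LINEAR)
t=top(121,458.5,102.2,28,10)
t=np.clip((t-t.min())*2.2,0,255)
cv2.imwrite("pics/top.png",t[:,:,::-1])
E
```

```text
scene b 2814 (array([458.8, 102.8]), np.float64(18.9), 0.54) 121.16
scene d1 3022 (array([484.8,  29. ]), np.float64(18.3), 0.49) 121.64
scene d2 3281 (array([509.4, -45.1]), np.float64(18.2), 0.47) 121.63
side b 1972 (array([458.1, 101.8]), np.float64(18.9), 0.59) 121.91
side d1 2210 (array([484.2,  27.9]), np.float64(18.4), 0.53) 122.14
side d2 2522 (array([508.8, -46.1]), np.float64(18.3), 0.5) 122.15
21.25 [458.4 102.1  92.4] yaw 0.904 q7 0.795 F [2.3 3.7 7. ] M [ 0.987 -0.399 -0.017] 36.9[ WARN:0@3.707] global loadsave.cpp:1063 imwrite_ Unsupported depth image for selected encoder is fallbacked to CV_8U.
```

View pics/top.png

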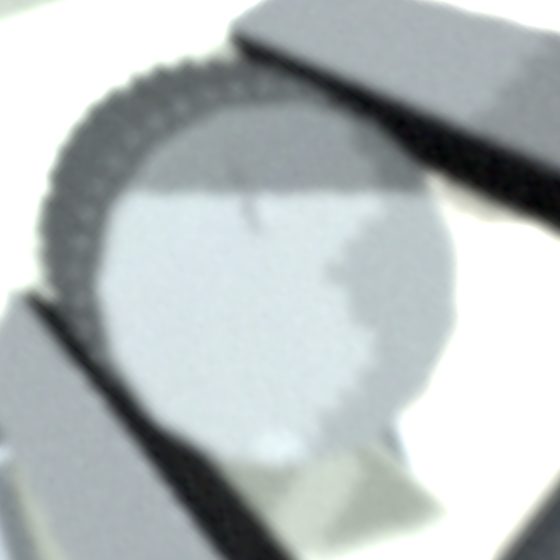

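The top-down view shows the pointer as a thin mark from about (228,150) to (258,228), roughly 110° in world yaw. That nearly lines up with the bottle's sides, as it should at a quarter turn. I'll measure it more precisely.

```bash
cat > t.py <<'E'
from h import *
d=np.load("w1.npz"); p=d
def top(z,cx,cy,h,s):
    n=int(2*h*s); a=(np.arange(n)/s-h)
    gx,gy=np.meshgrid(cx+a,cy-a)
    c=np.stack([gx,gy,np.full_like(gx,z)],-1)@p["R"].T+p["t"]
    r=np.hypot(c[...,0],c[...,1]); th=np.arctan2(r,c[...,2])*p["K"][0,0]/r
    return cv2.remap(d["im"].astype(np.float32).mean(2),(c[...,0]*th+p["K"][0,2]).astype(np.float32),(c[...,1]*th+p["K"][1,2]).astype(np.float32),cv2.INTER_CUBIC)
s=20; t=top(121,455,112,9,s)  # 360px
l=t-cv2.GaussianBlur(t,(0,0),28)
# per-row flattening of background
b=t-np.median(t,1,keepdims=True)
o=cv2.resize(np.hstack([np.clip((t-t.min())/(t.max()-t.min())*255,0,255),np.clip(128+b*5,0,255)]),None,fx=1.1,fy=1.1)
cv2.imwrite("pics/top2.png",o.astype(np.uint8))
E
python3 t.py
```

```text
(no output)
```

View pics/top2.png

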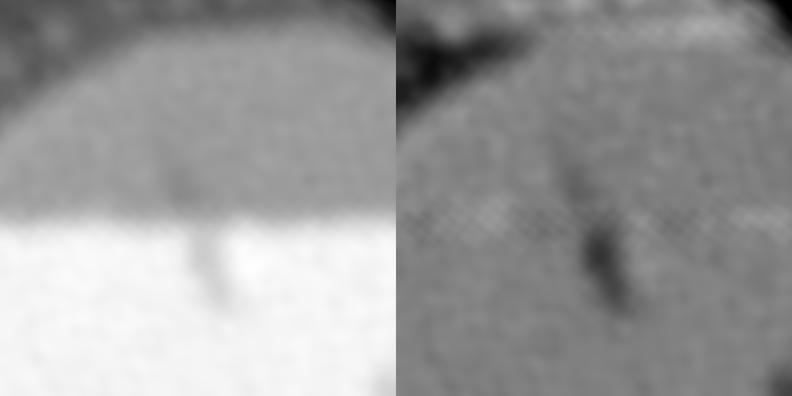

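```bash
python3 -c "
from plant import robot
print(robot.finish_job())"
```

```text
the job is handed in; nothing more can be done
None
```

The job is handed in: the square bottle is down in the rack's end pocket, and its cap was screwed to the stop, then backed off about a quarter turn (estimated 1.55–1.62 rad against the 1.57 target). The gripper still holds the cap, the finished bottles measured unmoved, and nothing else was touched.

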